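Bring the electrode arm from storage to the open sample cup

ROBOT

A 6-joint arm with a two-finger parallel gripper is mounted at the origin on the work surface. World frame = base frame: x ahead of the robot, y to its left, z up, the work surface at z = 0. Lengths are in m, angles in rad, forces in N, time in s.
With the tool pointing down it reaches from about 0.25 to 0.775 m from the base axis. Payload 8.9 kg.
Tool frame: the origin (TCP) lies on the centre line of the jaws, within the pads' length; the fingertips stand 22 mm ahead of it and the grasp point (between the pads) lies 3 mm ahead of it; z points along the fingers, y is the line along which they close (so a half turn about z gives the same grasp; the last joint's range is limited). The gripper opens to 85 mm and grips with 20 to 120 N. Pads are 22 mm wide; open, the fingers measure 114 mm over their backs; the gripper's body (76 mm by 85 mm) begins 54 mm behind the grasp point. The pads swing forward as they close: fully open they stand 13 mm farther back than shut.
Start: joints at [-1.411, 0.291, -0.153, 1.127, 0, 1.431], TCP at [0.155, -0.502, 0.218] pointing down, gripper open.
Joint ranges: [-2.52, 2.52], [-0.91, 1.74], [-1.3, 1.37], [-1.96, 2.02], [-1.52, 1.47], [-3.14, 3.14]. Speed limits (rad/s): [2.22, 2.22, 2.79, 3.14, 3.14, 3.14].

INTERFACE

Orientations are given as a unit quaternion [w, x, y, z].
In Python, from station import arm gives the robot as it stands. The module is installed in compiled form; this text tells all that it offers.
- The arm moves only by the tool step_arm, never from a script. Its argument "targets" is a list of rows, each a list of 3 entries, a list of its own where there are three numbers: the shift along the tool's x, y, z each as a share of 3 cm, from -1 to 1, then the turn, a rotation vector about the tool's x, y, z each as a share of 0.12 rad, from -1 to 1, then the closure, from 0 (fully open) to 1 (shut). A call has exactly 8 rows; each row shifts and turns the commanded pose from where the row before left it, along the tool's axes as they then stand; what a row does not reach is not made up. A row lasts 1/12 s, in which the tool goes at most 41.7 mm and 7.16 degrees, less where a joint would pass 70% of its speed; a pose out of reach is approached as far as the arm can. A call with a number of a shift or a turn outside -1 to 1 is refused whole. A call with a gripper value outside its range is refused whole. The fingers move at their own pace and stop on an object; "grip_force" is the grip in N (left out, the last holds). Time passes only in rows, so rows that do not move let the fingers close, or fill a call up. It gives the time, the measured TCP pose, the force, the opening and the grip force at its end, in the units of the state.
- arm.observe(): the state, without advancing time (a new reading comes with each control period).
- arm.get_image(name): name is "scene" or "top" or "wrist"; returns (picture, depth): 420x560x3 uint8, red, green, blue; 420x560 float32, m along the optical axis (not along the pixel's ray), 0 where there is no reading.
- arm.calibration(name): a dict with "intrinsics" (3x3 intrinsics, pixels), "R" (3x3) and "t" (3): a world point X has camera coordinates R X + t; the wrist camera has in their place "tool_from_camera" (4x4, takes a point from camera to tool coordinates, whose origin is the TCP and whose axes are the flange's). Camera axes: x right, y down, z forward; pixel columns grow to the right and rows downward; lengths in m; the calibration is good to about 2 mm. The wrist camera is an equidistant fisheye: a pixel r from the principal point sees the ray r / f radians off the axis. A picture is of the moment at which its call begins: read the wrist's pose just before it. calibration takes no time and is no camera call.
- arm.finish_job(): hands the job in; it is judged then, once.
The state is a dict: "time": time; "qpos": joint angles; "dq": joint speeds; "effort": joint torques, N m; "tool_pos": TCP position; "tool_rot": TCP orientation; "contact_force": force on the tool from outside, world axes, zero at the start; "torque": the same for the moment, N m; "width": finger opening in m; "grip_force": force on a finger pad.
Only numpy, scipy, OpenCV 4.12 (cv2) and the standard library are available. Lean on these libraries where they do the work, as an engineer would, in place of code of your own. Each camera call takes 0.05 s, during which the arm holds its last target. There are 200 camera calls.

TASK

On the titration stand, lift the electrode arm out of its storage slot and swing it to the shallow drip notch halfway, setting it down there hands-off for a moment so the tips can drain over the dish. Then take the grip afresh, swing the arm on and lower it gently, fully home, in the slot over the open sample cup (not the lidded one), and let go. Never let the arm fall, and do not knock the cups or disturb anything else on the bench.

Things in the scene. Friction and masses are not known exactly. Their poses are not given: they have to be found in the camera images.
- stand: Titration stand, fixed: white base plate 225 x 290 mm, its top 22 mm above the bench, with a post. Origin on the post's axis at bench height; x away from the robot, y to its left, turned with the stand. Places 100 mm from the axis: storage cup at arm angle 0 (stand's +y), drip dish at 90 deg (its -x), and at 135 and 180 deg (its -y) the open sample cup and the lidded cup, either way round.
- stand_gate (a point): Point on the post's axis at the height of the gate's tooth tops, 205 mm. Gate: fixed aluminium collar, 80 mm across, 113 to 263 mm high; the arm's 10 mm square bar sticks out through a level channel with slots down from it: storage slot at 0 deg (7.5 deg of play either way), drip notch at 90 (12 mm deep), sample slots at 135 and 180 (full depth), these three with 2 deg of play either way.
- stand_drip (a point): Middle of the drip dish on the base plate, 100 mm from the axis below the drip notch. The collar is clamped by hand: all its slots together may be turned up to 5 deg either way from the angles given, and no reading tells how far, so feel for the notch (or look): over it the lowered arm sinks in, beside it the bar lands on a tooth at lift 0.070.
- lift (a joint): Height of the arm above home, m: 0 fully down in the storage or a sample slot, 0.058 in the drip notch, 0.070 resting on a tooth, 0.085 top stop. From a slot the arm can swing on only when lifted above 0.070. Not held, it slides down under its own weight (0.36 to 0.55 kg).
- swing (a joint): Angle of the arm about the post, rad: 0 over the storage place, pi/2 over the drip dish, 3pi/4 and pi over the two sample places; grows counter-clockwise seen from above. The arm points in the world along the stand's yaw + pi/2 + swing. It turns easily and stays where it is left.
- swing_grip (a point): Centre of the black hand grip at the arm's outer end, 165 mm from the post axis: level bar along the arm, 60 mm long (135 to 195 mm from the axis), 16 mm wide, 18 mm high; centre 140 mm above the bench when home, rising with lift. x points outward along the arm, z up. The electrode heads end 111 mm from the axis, tops up to 53 mm above the grip's centre.
- swing_tips (a point): Middle of the three probe tips (glass electrode 12 mm thick, steel probe, dosing tip; all within 14 mm of this point) hanging from the arm 100 mm from the post axis, at the height of the lowest: 44 mm above the bench when the arm is home.
- sample_cup: Open clear plastic cup, 72 mm high, 62 mm across at the rim, 54 mm at the foot, wall 2 mm, loose (90 g), standing on the stand's base at the 135 or the 180 deg place. Origin at the centre of its underside.
- waiting_cup: Same cup closed by a flat white lid 68 mm across with a small tab, 75 mm high, standing at the other of those two places. Origin at the centre of its underside.
- storage_cup: Same open cup at the storage place, round the probe tips at the start. Origin at the centre of its underside.
- vial_a: Small amber vial with white cap, 23 mm across, 48 mm high, on the bench before the stand. Bystander; origin at the centre of its underside.
- vial_b: Same vial as vial_a, beside it. Bystander; origin at the centre of its underside.
- vial_c: Taller amber vial, 23 mm across, 62 mm high, on the bench before the stand. Bystander; origin at the centre of its underside.
- electrode_cap: Clear soaking cap of the electrode, 18 mm across, 30 mm high, standing on the base plate. Bystander; origin at the centre of its underside.
- stir_wand: White plastic stir-bar wand lying on the bench, 160 mm long, 10 mm thick. Bystander; origin at the centre of its underside.
- weigh_dish: Shallow steel dish, 76 mm across, 20 mm high. Bystander; origin at the centre of its underside.
- reagent: Amber bottle with black cap, 68 mm across, 150 mm high. Bystander; origin at the centre of its underside.
- rinse_jar: White jar with blue lid, 60 mm across, 90 mm high. Bystander; origin at the centre of its underside.

How it is judged:
By the outcome, as a careful person would: the job done as asked, in the order asked, and still so for the second after the job is handed in, with the robot touching nothing.
It also fails if it takes over 67 s, if anything falls off the work surface, if the arm or the gripper's body presses on something with over 40 N, if the wrist force passes 120 N, or if a joint passes its speed limit or range.

## Working session

There is one attempt and no reset: what is moved stays moved. The work goes in short steps, Python scripts to look and compute and a tool call to move; the robot and the scene stay as the last step left them, time stands still between calls to the robot, and variables do not carry over. Pictures are saved under pics/ and viewed, at most 10 in all, crops included, and the job is handed in when it is done.

Besides the shell and the picture viewer there is one more tool, called after ">>>" as name([rows], argument=value, ...), one row to a line, values as JSON. step_arm: Moves the arm, as the interface text tells. Its arguments: {"type":"object","properties":{"targets":{"type":"array","items":{"type":"array"}},"grip_force":{"type":"number"}},"required":["targets"]}

```bash
mkdir -p pics
python3 - <<'E'
from station import arm
import cv2,numpy as np
print(arm.observe())
for n in("scene","top"):
    p,d=arm.get_image(n); cv2.imwrite(f"pics/{n}0.png",p[:,:,::-1]); np.savez(f"{n}0.npz",p=p,d=d)
    c=arm.calibration(n); print(n,c)
print(arm.calibration("wrist"))
a=[cv2.imread(f"pics/{n}0.png") for n in("scene","top")]
E
```

```text
{'time': 0.0, 'qpos': array([-1.41131090e+00,  2.91273304e-01, -1.54099712e-01,  1.12671246e+00,
       -1.53111882e-05,  1.43149018e+00]), 'dq': array([-8.22161077e-05,  6.29032157e-04,  1.04710802e-03,  2.28384158e-03,
        3.94302765e-04, -1.45583233e-03]), 'effort': array([-1.77430069e-03, -5.37140071e+01,  3.31374764e+01,  1.59350457e-02,
       -3.00076554e-04,  4.42251428e-05]), 'tool_pos': array([ 0.15446573, -0.50129399,  0.21714588]), 'tool_rot': array([-6.44463900e-04,  9.88860984e-01,  1.48840650e-01, -1.41586114e-05]), 'contact_force': array([ 0.67040429,  0.17226568, -0.27413949]), 'torque': array([0.02033805, 0.02658231, 0.00399323]), 'grip_force': 0.0, 'width': 0.08521254148720493}
scene {'intrinsics': array([[406.81018504,   0.        , 284.11971768],
       [  0.        , 406.81018504, 211.87151946],
       [  0.        ,   0.        ,   1.        ]]), 'R': array([[-0.86015579,  0.50999333, -0.00623103],
       [ 0.29323795,  0.48450605, -0.82417559],
       [-0.41730508, -0.71074658, -0.56630008]]), 't': array([ 0.45168603, -0.0168956 ,  1.23570056])}
top {'intr
[... 199 characters left out ...]
12,  0.00825441],
       [-0.99239026,  0.01229038, -0.12251746],
       [ 0.12240083, -0.00983359, -0.99243203]]), 't': array([-0.02678272,  0.51583707,  1.33420467])}
{'intrinsics': array([[325.1922621 ,   0.        , 277.1970717 ],
       [  0.        , 325.1922621 , 207.32678162],
       [  0.        ,   0.        ,   1.        ]]), 'tool_from_camera': array([[-7.05662353e-04, -9.66115454e-01, -2.58109339e-01,
         6.41261929e-02],
       [ 9.99999469e-01, -4.87901455e-04, -9.07727102e-04,
        -6.99542018e-04],
       [ 7.51037259e-04, -2.58109843e-01,  9.66115286e-01,
        -1.56284161e-01],
       [ 0.00000000e+00,  0.00000000e+00,  0.00000000e+00,
         1.00000000e+00]])}
```

View pics/scene0.png

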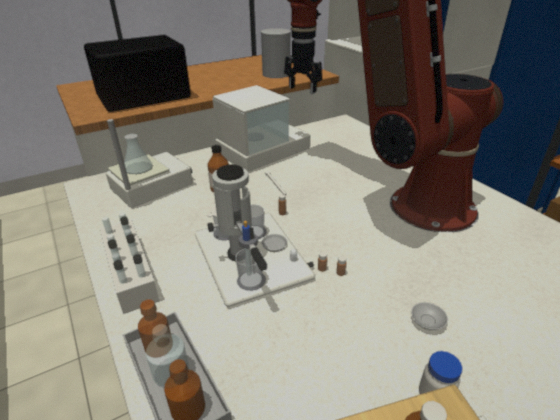

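View pics/top0.png

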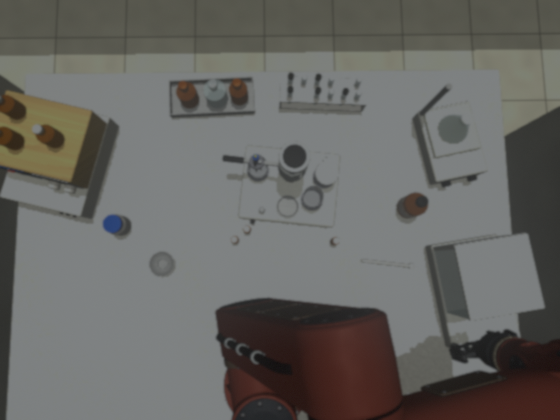

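```bash
cat > h.py <<'E'
import numpy as np
from station import arm
from scipy.spatial.transform import Rotation as Ro
def ray(n,u,v):
    c=arm.calibration(n);K=c["intrinsics"];R,t=c["R"],c["t"]
    return -R.T@t, R.T@np.linalg.solve(K,[u,v,1.])
def plane(n,u,v,z):
    o,d=ray(n,u,v); return o+d*(z-o[2])/d[2]
def proj(n,X):
    c=arm.calibration(n);x=c["intrinsics"]@(c["R"]@np.array(X)+c["t"]);return x[:2]/x[2]
def depthpt(n,u,v,D):
    o,d=ray(n,u,v); return o+d*D
def toolR(q): return Ro.from_quat(np.roll(q,-1)).as_matrix()
def wproj(X,s):
    c=arm.calibration("wrist");T=c["tool_from_camera"];K=c["intrinsics"]
    p=toolR(s["tool_rot"]).T@(np.array(X)-s["tool_pos"]);p=T[:3,:3].T@(p-T[:3,3])
    th=np.arctan2(np.hypot(*p[:2]),p[2]);a=np.arctan2(p[1],p[0])
    return K[:2,2]+K[0,0]*th*np.array([np.cos(a),np.sin(a)])
def wray(u,v,s):
    c=arm.calibration("wrist");T=c["tool_from_camera"];K=c["intrinsics"]
    e=(np.array([u,v])-K[:2,2])/K[0,0];th=np.hypot(*e)
    d=np.r_[e/th*np.sin(th),np.cos(th)] if th>0 else np.array([0,0,1.])
    R=toolR(s["tool_rot"]);return R@T[:3,3]+s["tool_pos"],R@T[:3,:3]@d
def wplane(u,v,s,z):
    o,d=wray(u,v,s);return o+d*(z-o[2])/d[2]
E
python3 - <<'E'
from h import *
import cv2
f=np.load("top0.npz");p,d=f["p"],f["d"]
x0,y0,x1,y1=205,130,355,255
cv2.imwrite("pics/c1.png",cv2.resize(p[y0:y1,x0:x1,::-1],None,fx=5,fy=4.8,interpolation=cv2.INTER_CUBIC))
f2=np.load("scene0.npz");q=f2["p"]
cv2.imwrite("pics/c2.png",cv2.resize(q[140:310,180:360,::-1],None,fx=4,fy=3.5,interpolation=cv2.INTER_CUBIC))
# plate mask via depth height
c=arm.calibration("top");v,u=np.mgrid[0:420,0:560]
uv=np.stack([u,v,np.ones_like(u)],-1).reshape(-1,3)
P=((uv@np.linalg.inv(c["intrinsics"]).T)*d.reshape(-1,1)-c["t"])@c["R"]
P=P.reshape(420,560,3);np.save("topP.npy",P)
for a,b in[(265,190),(300,165),(294,155),(233,159),(326,173),(312,198),(288,207),(220,230)]:print(a,b,P[b,a].round(3))
h=P[...,2];m=((h>.013)&(h<.032)&(u>205)&(u<355)&(v>130)&(v<240)).astype(np.uint8)
cs,_=cv2.findContours(m,0,2);k=np.concatenate([x for x in cs if cv2.contourArea(x)>50])
X=P[k[:,0,1],k[:,0,0],:2].astype(np.float32);print("plate",cv2.minAreaRect(X))
for z0,z1 in[(.253,.275),(.19,.23),(.085,.105),(.13,.15)]:
    m=((h>z0)&(h<z1)&(u>205)&(u<355)&(v>130)&(v<240)); print(z0,m.sum(),P[m].mean(0) if m.any() else 0, P[m].min(0),P[m].max(0))
E
```

```text
265 190 [ 0.564 -0.004  0.019]
300 165 [ 0.589 -0.095  0.257]
294 155 [ 0.613 -0.08   0.262]
233 159 [0.632 0.082 0.142]
326 173 [ 0.599 -0.18   0.092]
312 198 [ 0.537 -0.144  0.027]
288 207 [ 0.51  -0.072  0.028]
220 230 [0.446 0.134 0.   ]
plate ((0.5702351331710815, -0.07736574113368988), (0.28924885392189026, 0.23748140037059784), 83.3287582397461)
0.253 502 [ 0.61054163 -0.08109192  0.2602893 ] [ 0.57383031 -0.12084189  0.2530119 ] [ 0.64634958 -0.04273609  0.26713805]
0.19 85 [ 0.585313   -0.06758355  0.199991  ] [ 0.57192042 -0.11720568  0.19003866] [0.63110335 0.01973659 0.20878895]
0.085 549 [ 0.59324564 -0.16505656  0.09477823] [ 0.50466456 -0.21460161  0.08546149] [0.65070096 0.04628448 0.104346  ]
0.13 383 [0.61986978 0.02225434 0.14379893] [ 0.57097836 -0.11608418  0.13036592] [0.64500079 0.10958203 0.14989301]
```

View pics/c1.png

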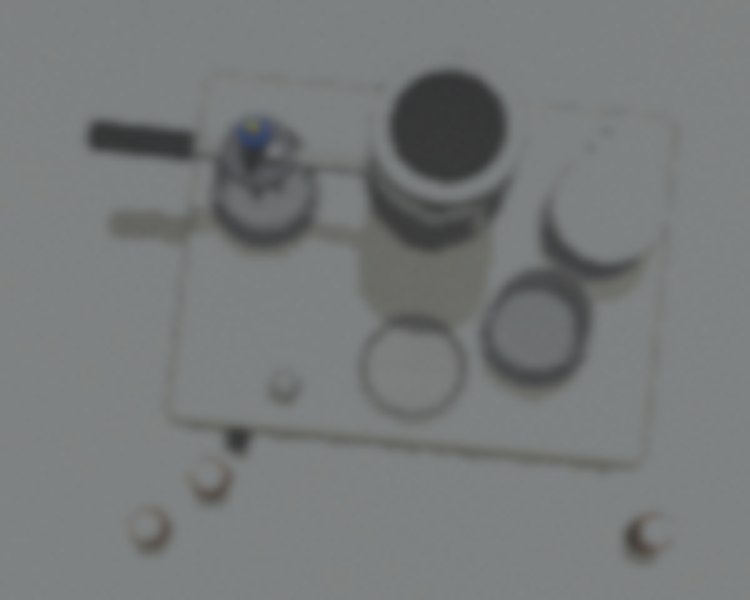

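View pics/c2.png

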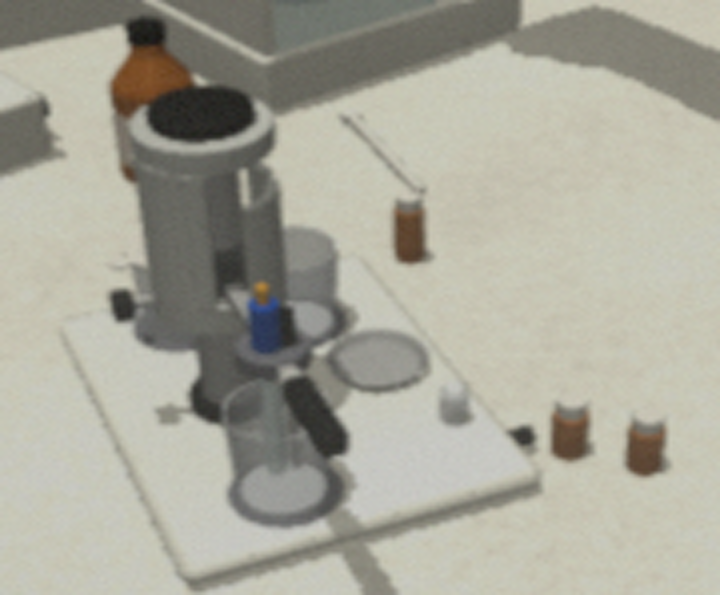

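The pictures show the open cup at 135° (crop px 537,330) and the lidded one at 180° (610,210). The grip is on the left, at top px (232,159). The vials and electrode cap are on the robot's side of the stand. I'll start the approach while refining the fit.

>>> step_arm([
  [[0.57, -0.7, -0.1], [0, 0, 0], 0],
  [[0.57, -0.7, -0.1], [0, 0, 0], 0],
  [[0.57, -0.7, -0.1], [0, 0, 0], 0],
  [[0.57, -0.7, -0.1], [0, 0, 0], 0],
  [[0.57, -0.7, -0.1], [0, 0, 0], 0],
  [[0.57, -0.7, -0.1], [0, 0, 0], 0],
  [[0.57, -0.7, -0.1], [0, 0, 0], 0],
  [[0.57, -0.7, -0.1], [0, 0, 0], 0],
])

```text
time: 0.77
tool_pos: [0.236, -0.2995, 0.2416]
tool_rot: [-0.0, 0.989, 0.149, -0.0]
contact_force: [0.3, -0.8, 0.4]
width: 0.0856
grip_force: 0.0
```

>>> step_arm([
  [[0.57, -0.7, -0.1], [0, 0, 0], 0],
  [[0.57, -0.7, -0.1], [0, 0, 0], 0],
  [[0.57, -0.7, -0.1], [0, 0, 0], 0],
  [[0.57, -0.7, -0.1], [0, 0, 0], 0],
  [[0.57, -0.7, -0.1], [0, 0, 0], 0],
  [[0.57, -0.7, -0.1], [0, 0, 0], 0],
  [[0.57, -0.7, -0.1], [0, 0, 0], 0],
  [[0.57, -0.7, -0.1], [0, 0, 0], 0],
])

```text
time: 1.43
tool_pos: [0.3172, -0.0987, 0.2658]
tool_rot: [-0.0, 0.989, 0.149, 0.0]
contact_force: [0.2, 0.5, -0.3]
width: 0.085
grip_force: 0.0
```

>>> step_arm([
  [[0.57, -0.7, 0], [0, 0, 0], 0],
  [[0.57, -0.7, 0], [0, 0, 0], 0],
  [[0.57, -0.7, 0], [0, 0, 0], 0],
  [[0.57, -0.7, 0], [0, 0, 0], 0],
  [[0.57, -0.7, 0], [0, 0, 0], 0],
  [[0.57, -0.7, 0], [0, 0, 0], 0],
  [[0.57, -0.7, 0], [0, 0, 0], 0],
  [[0.57, -0.7, 0], [0, 0, 0], 0],
])

```text
time: 2.1
tool_pos: [0.3985, 0.1022, 0.2655]
tool_rot: [0.0, 0.989, 0.149, -0.0]
contact_force: [1.1, -0.4, -0.2]
width: 0.0852
grip_force: 0.0
```

>>> step_arm([
  [[0, 0, 0], [0, 0, -0.9], 0],
  [[0, 0, 0], [0, 0, -0.9], 0],
  [[0, 0, 0], [0, 0, -0.9], 0],
  [[0, 0, 0], [0, 0, -0.9], 0],
  [[0, 0, 0], [0, 0, -0.9], 0],
  [[0, 0, 0], [0, 0, -0.9], 0],
  [[0, 0, 0], [0, 0, -0.9], 0],
  [[0, 0, 0], [0, 0, -0.9], 0],
])

```text
time: 2.77
tool_pos: [0.3982, 0.1007, 0.2655]
tool_rot: [-0.0, 0.834, 0.551, -0.0]
contact_force: [-0.7, -0.9, -0.4]
width: 0.0858
grip_force: 0.0
```

Run:
```python
from h import *
import cv2
s=arm.observe();R=toolR(s["tool_rot"]);print(s["time"],s["tool_pos"],np.degrees(np.arctan2(R[1,0],R[0,0])),R[:,2],s["qpos"])
P=np.load("topP.npy");p=np.load("top0.npz")["p"];h=P[...,2]
# plate yaw from edge depth jump: front/left/right plate points
m=((h>.014)&(h<.03)&(P[...,0]>.44)&(P[...,0]<.72)&(P[...,1]>-.26)&(P[...,1]<.1)).astype(np.uint8)
m=cv2.morphologyEx(m,cv2.MORPH_OPEN,np.ones((3,3)))
k=max(cv2.findContours(m,0,1)[0],key=cv2.contourArea)[:,0]
X=P[k[:,1],k[:,0],:2]
A=np.array([plane("top",u,v,.022)[:2] for u,v in k])
for nm,sel in(("front",(A[:,0]<.535-0.12*0+0.0)&(A[:,1]>-.19)&(A[:,1]<.04)&(A[:,0]<.5)),("left",(A[:,1]>.03)&(A[:,0]<.57)&(A[:,0]>.49)),("right",(A[:,1]<-.18)&(A[:,0]<.68)&(A[:,0]>.49))):
    B=A[sel].astype(np.float32);vx,vy,cx,cy=cv2.fitLine(B,cv2.DIST_HUBER,0,.01,.01).ravel()
    print(nm,len(B),np.degrees(np.arctan2(vy,vx)),cx,cy)
g=p.max(2);d=(g<45)
u,v=np.meshgrid(np.arange(560),np.arange(420))
d&=(u>215)&(u<250)&(v>145)&(v<170)
q=np.array([plane("top",a,b,.147)[:2] for a,b in zip(u[d],v[d])]);print(len(q),cv2.minAreaRect(q.astype(np.float32)),g[150:170:2,225:245:3])
```

```text
2.7667 [0.39817137 0.10074521 0.26546099] 66.9334284816183 [-6.25284706e-04 -2.13410660e-05 -9.99999804e-01] [ 6.93612532e-02  4.65056016e-02 -3.26279810e-01  1.19863618e+00
  2.20460125e-05  2.04274527e+00]
front 82 82.55176 0.46704474 -0.07646167
left 27 -8.847251 0.52964723 0.06976615
right 110 2.1867921 0.61853784 -0.21047273Traceback (most recent call last):
  File "<stdin>", line 17, in <module>
cv2.error: OpenCV(4.12.0) /io/opencv/modules/imgproc/src/convhull.cpp:143: error: (-215:Assertion failed) total >= 0 && (depth == CV_32F || depth == CV_32S) in function 'convexHull'
```

>>> step_arm([
  [[0, 0, 0], [0, 0, -0.76], 0],
  [[0, 0, 0], [0, 0, -0.76], 0],
  [[0, 0, 0], [0, 0, -0.76], 0],
  [[0.06, 0.7, 0], [0, 0, 0], 0],
  [[0.06, 0.7, 0], [0, 0, 0], 0],
  [[0.06, 0.7, 0], [0, 0, 0], 0],
  [[0.06, 0.7, 0], [0, 0, 0], 0],
  [[0.06, 0.7, 0], [0, 0, 0], 0],
])

```text
time: 3.43
tool_pos: [0.5044, 0.0955, 0.2654]
tool_rot: [-0.0, 0.753, 0.658, -0.0]
contact_force: [0.0, -0.2, 0.6]
width: 0.0856
grip_force: 0.0
```

>>> step_arm([
  [[0.06, 0.7, 0], [0, 0, 0], 0],
  [[0.06, 0.7, 0], [0, 0, 0], 0],
  [[0.06, 0.7, 0], [0, 0, 0], 0],
  [[0.06, 0.7, 0], [0, 0, 0], 0],
  [[0.06, 0.7, 0], [0, 0, 0], 0],
  [[0.06, 0.7, 0], [0, 0, 0], 0],
  [[0, 0, 0], [0, 0, 0], 0],
  [[0, 0, 0], [0, 0, 0], 0],
])

```text
time: 4.1
tool_pos: [0.63, 0.0893, 0.2645]
tool_rot: [-0.001, 0.753, 0.658, -0.001]
contact_force: [-0.6, 0.8, -0.1]
width: 0.0857
grip_force: 0.0
```

Run:
```python
from h import *
import cv2
s=arm.observe();R=toolR(s["tool_rot"]);print(s["time"],s["tool_pos"],np.degrees(np.arctan2(R[1,0],R[0,0])))
p,d=arm.get_image("wrist");cv2.imwrite("pics/w1.png",p[:,:,::-1]);np.savez("w1.npz",p=p,d=d)
print("predicted grip",wproj([.632,.0825,.149],s), "axis gate", wproj([.61,-.081,.263],s))
```

```text
4.1 [0.63001831 0.08928295 0.26450699] 82.28518003794574
predicted grip [282.33927468 206.60776459] axis gate [282.87461826 442.17945445]
```

View pics/w1.png

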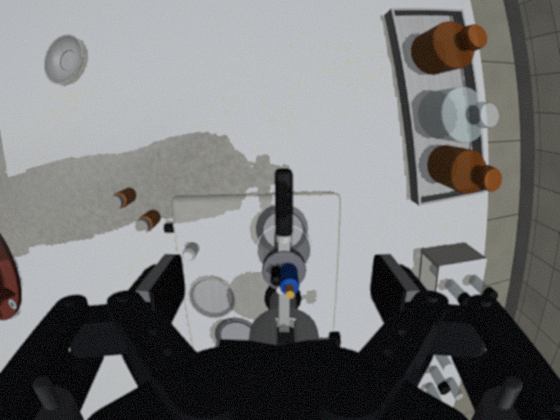

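The wrist view shows the grip bar at px (284,170–235), straight between the open fingers. The plate edge and the storage cup sit below it.

Run:
```python
from h import *
import cv2
s=arm.observe();p=np.load("w1.npz")["p"]
g=p.max(2)<70;m=np.zeros_like(g);m[165:238,268:300]=g[165:238,268:300]
m=m.astype(np.uint8);k=max(cv2.findContours(m,0,1)[0],key=cv2.contourArea)[:,0]
X=np.array([wplane(u,v,s,.149)[:2] for u,v in k])
(c,w,a)=cv2.minAreaRect(X.astype(np.float32));print("grip",c,w,a)
v=np.array(c)-[.61,-.081];print("r,ang",np.hypot(*v),np.degrees(np.arctan2(v[1],v[0])))
e=[wplane(u,v,s,.022)[:2] for u,v in((172,197),(340,195),(186,345))]
d=e[1]-e[0];print("plate left edge",e,np.hypot(*d),np.degrees(np.arctan2(d[1],d[0])))
print("dish",wplane(212,297,s,.03))
```

```text
grip (0.6323480010032654, 0.08576235920190811) (0.05903201922774315, 0.01562824472784996) 82.9031753540039
r,ang 0.16825313546982767 82.36720725356551
plate left edge [array([0.4878378 , 0.08117043]), array([0.70361511, 0.05420498]), array([ 0.44789594, -0.15618922])] 0.21745571066063724 -7.1232611140313535
dish [ 0.51418766 -0.06583364  0.03      ]
```

>>> step_arm([
  [[0.07, 0.09, 0.5], [0, 0, 0], 0],
  [[0, 0, 0.5], [0, 0, 0], 0],
  [[0, 0, 0.5], [0, 0, 0], 0],
  [[0, 0, 0.5], [0, 0, 0], 0],
  [[0, 0, 0.5], [0, 0, 0], 0],
  [[0, 0, 0.5], [0, 0, 0], 0],
  [[0, 0, 0.5], [0, 0, 0], 0],
  [[0, 0, 0.5], [0, 0, 0], 0],
])

```text
time: 4.82
tool_pos: [0.6318, 0.0913, 0.1455]
tool_rot: [-0.0, 0.753, 0.658, -0.0]
contact_force: [0.5, -0.8, 0.3]
width: 0.0854
grip_force: 0.0
```

>>> step_arm([
  [[0, 0, 0], [0, 0, 0], 0.5],
  [[0, 0, 0], [0, 0, 0], 0.6],
  [[0, 0, 0], [0, 0, 0], 0.7],
  [[0, 0, 0], [0, 0, 0], 0.8],
  [[0, 0, 0], [0, 0, 0], 0.9],
  [[0, 0, 0], [0, 0, 0], 1],
  [[0, 0, 0], [0, 0, 0], 1],
  [[0, 0, 0], [0, 0, 0], 1],
], grip_force=50)

```text
time: 5.48
tool_pos: [0.6331, 0.0911, 0.1459]
tool_rot: [0.0, 0.753, 0.658, 0.0]
contact_force: [-0.2, -1.0, 0.3]
width: -0.0002
grip_force: 0.0
```

Run:
```python
from h import *
import cv2
s=arm.observe();print(s["time"],s["tool_pos"],s["width"])
p,d=arm.get_image("wrist");cv2.imwrite("pics/w2.png",p[:,:,::-1]);np.savez("w2.npz",p=p,d=d)
q,_=arm.get_image("scene");cv2.imwrite("pics/s2.png",cv2.resize(q[140:310,180:360,::-1],None,fx=4,fy=3.5,interpolation=cv2.INTER_CUBIC))
```

```text
5.4833 [0.63305588 0.09109729 0.14593192] -0.00015420842809313443
```

View pics/w2.png

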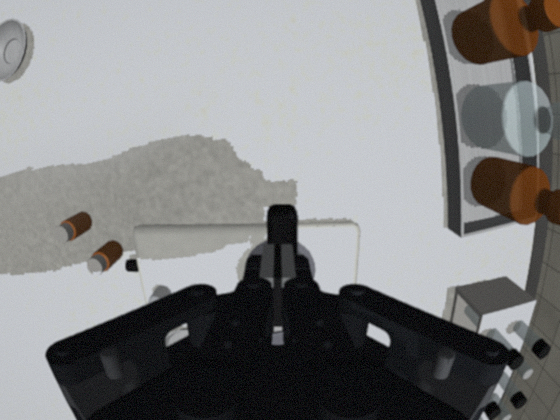

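View pics/s2.png

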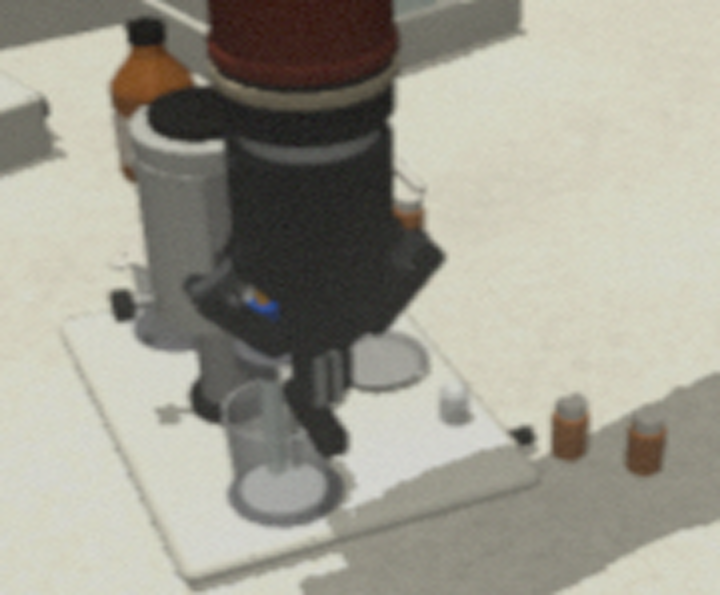

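Run:
```python
from h import *
f=np.load("w2.npz");s=arm.observe();d=f["d"]
a=np.radians(82.9);e=np.array([np.cos(a),np.sin(a)]);ax=np.array([.6119,-.078])
for r in(.135,.165,.195):print(r,wproj([*(ax+r*e),.149],s))
R=toolR(s["tool_rot"])
for z in(0,.022):print("tool",z,wproj(s["tool_pos"]+R@[0,0,z],s),wproj(s["tool_pos"]+R@[0.011,0,z],s))
for v in range(205,300,8):
  o=[]
  for u in(262,278,283,290,298):
    rr,dd=wray(u,v,s);T=arm.calibration("wrist")["tool_from_camera"]
    zc=(R@T[:3,:3]).T@dd; X=rr+dd*d[v,u]/zc[2]; t=R.T@(X-s["tool_pos"]);o.append((t*1e3).round(0).tolist())
  print(v,o,f["p"][v,278])
```

```text
0.135 [280.43433252 312.06125098]
0.165 [280.02081786 263.59706872]
0.195 [279.49854675 207.44312503]
tool 0 [279.90012407 251.52517436] [279.94321401 231.57926814]
tool 0.022 [279.58931006 236.96470022] [279.6178782  218.94414532]
205 [[-13.0, -16.0, 146.0], [23.0, -1.0, 8.0], [23.0, 2.0, 8.0], [23.0, 5.0, 7.0], [-13.0, 19.0, 146.0]] [26 27 28]
213 [[-21.0, -16.0, 147.0], [21.0, -1.0, -2.0], [21.0, 1.0, -2.0], [22.0, 5.0, -3.0], [-21.0, 19.0, 147.0]] [ 7 12  1]
221 [[-29.0, -16.0, 145.0], [18.0, -1.0, -4.0], [18.0, 1.0, -3.0], [17.0, 5.0, -2.0], [-29.0, 19.0, 147.0]] [ 6 13 16]
229 [[-31.0, -15.0, 126.0], [13.0, -1.0, -3.0], [14.0, 1.0, -4.0], [13.0, 5.0, -2.0], [-30.0, 18.0, 125.0]] [18 11 21]
237 [[-37.0, -15.0, 124.0], [10.0, -1.0, -4.0], [9.0, 2.0, -3.0], [9.0, 5.0, -4.0], [-38.0, 18.0, 125.0]] [20 14 21]
245 [[-46.0, -15.0, 125.0], [11.0, -1.0, -19.0], [11.0, 1.0, -18.0], [11.0, 4.0, -18.0], [-45.0, 18.0, 123.0]] [13 19 13]
253 [[11.0, -8.0, -28.0], [11.0, -1.0, -28.0], [11.0, 1.0, -27.0], [11.0, 4.0, -28.0], [-49.0, 17.0, 114.0]] [15 14  9]
261 [[11.0, -8.0, -37.0], [11.0, -1.0, -37.0], [12.0, 1.0, -38.0], [12.0, 4.0, -38.0], [7.0, 8.0, -28.0]] [17 12  8]
269 [[11.0, -7.0, -44.0], [11.0, -1.0, -44.0], [11.0, 1.0, -43.0], [11.0, 3.0, -44.0], [7.0, 7.0, -36.0]] [11 19 12]
277 [[11.0, -7.0, -50.0], [11.0, -1.0, -50.0], [11.0, 1.0, -50.0], [11.0, 3.0, -51.0], [12.0, 6.0, -52.0]] [16 17 17]
285 [[12.0, -7.0, -58.0], [8.0, -1.0, -51.0], [8.0, 1.0, -51.0], [12.0, 3.0, -59.0], [14.0, 5.0, -61.0]] [30 30 33]
293 [[12.0, -6.0, -64.0], [5.0, -1.0, -51.0], [7.0, 1.0, -56.0], [12.0, 3.0, -64.0], [12.0, 5.0, -64.0]] [34 29 32]
```

```bash
cat >> h.py <<'E'
def wcloud(d):
    """tool-frame points of every wrist pixel"""
    c=arm.calibration("wrist");T=c["tool_from_camera"];K=c["intrinsics"]
    v,u=np.mgrid[0:420,0:560];ex=(u-K[0,2])/K[0,0];ey=(v-K[1,2])/K[0,0];th=np.hypot(ex,ey)+1e-9
    k=np.tan(th)/th;C=np.stack([ex*k*d,ey*k*d,d],-1);return C@T[:3,:3].T+T[:3,3]
E
python3 - <<'E'
from h import *
for n in("w1","w2"):
    f=np.load(n+".npz");C=wcloud(f["d"]);ok=(f["d"]>0)&(abs(C[...,0])<.016)
    print(n)
    for y in range(-60,64,4):
        m=ok&(abs(C[...,1]*1e3-y)<2)&(C[...,2]<.05)
        if m.any():
            z=C[m][:,2]*1e3;print(y,m.sum(),"zmax",np.sort(z)[-3:].round(),"x",C[m][np.argmax(z),0].round(3))
s=arm.observe();R=toolR(s["tool_rot"])
def cc(X):
    u,v=proj("scene",X);return ((u-180)*4).round(),((v-140)*3.5).round()
for z in(-.02,-.01,0,.01,.022):print(z,cc(s["tool_pos"]+R@[0,0,z]))
for r in(.135,.165,.195):print(r,cc([.6119+.1236*r,-.078+.992*r,.149]),cc([.6119+.1236*r,-.078+.992*r,.131]))
E
```

```text
w1
-60 2866 zmax [-68. -55. -44.] x 0.007
-56 1656 zmax [-34. -34. -33.] x 0.007
-52 991 zmax [-33. -32. -30.] x 0.011
-48 934 zmax [-31. -31. -30.] x 0.011
-44 1944 zmax [-26. -26. -26.] x -0.003
-40 449 zmax [-75. -75. -75.] x 0.012
-36 401 zmax [-94. -94. -94.] x -0.0
-32 696 zmax [-93. -93. -93.] x 0.016
-28 591 zmax [-100.  -99.  -99.] x 0.015
-24 295 zmax [-102.  -96.  -94.] x 0.016
-20 148 zmax [-90. -90. -90.] x 0.01
-16 378 zmax [-86. -86. -85.] x 0.009
-12 664 zmax [-86. -86. -85.] x 0.01
-8 1361 zmax [-86. -86. -86.] x 0.01
-4 1357 zmax [-87. -87. -87.] x 0.01
0 1364 zmax [-88. -87. -87.] x 0.009
4 1422 zmax [-87. -86. -86.] x 0.01
8 824 zmax [-86. -86. -86.] x 0.01
12 481 zmax [-86. -85. -85.] x 0.01
16 163 zmax [-89. -87. -86.] x 0.009
20 219 zmax [-92. -92. -91.] x 0.01
24 533 zmax [-100. -100.  -96.] x 0.016
28 716 zmax [-93. -93. -92.] x 0.016
32 498 zmax [-94. -94. -94.] x 0.016
36 443 zmax [-76. -76. -76.] x 0.012
40 1773 zmax [-27. -27. -26.] x 0.003
44 905 zmax [-30. -30. -30.] x 0.011
48 994 zmax [-31. -31. -30.] x 0.011
52 1529 zmax [-35. -34. -34.] x 0.007
56 2
[... 1003 characters left out ...]
008
40 1981 zmax [-72. -72. -72.] x 0.011
44 1395 zmax [-77. -76. -76.] x 0.012
48 1372 zmax [-82. -82. -82.] x 0.011
52 1030 zmax [-88. -87. -87.] x 0.012
56 602 zmax [-93. -92. -92.] x 0.011
60 92 zmax [-98. -97. -97.] x 0.012
-0.02 (np.float64(322.0), np.float64(385.0))
-0.01 (np.float64(323.0), np.float64(399.0))
0 (np.float64(323.0), np.float64(412.0))
0.01 (np.float64(324.0), np.float64(425.0))
0.022 (np.float64(325.0), np.float64(440.0))
0.135 (np.float64(299.0), np.float64(372.0)) (np.float64(300.0), np.float64(395.0))
0.165 (np.float64(319.0), np.float64(402.0)) (np.float64(321.0), np.float64(425.0))
0.195 (np.float64(341.0), np.float64(434.0)) (np.float64(342.0), np.float64(457.0))
```

The wrist depth and the scene view agree: the fingertips are about 35 mm farther back along tool z than stated. Shut tips are at z≈-13 mm and the body at -86 mm. The fingers closed just above the grip without touching it. The true grasp point is at tool z≈-32 mm, so I'll reopen, go down 38 mm and grip again.

>>> step_arm([
  [[0, 0, 0], [0, 0, 0], 0],
  [[0, 0, 0], [0, 0, 0], 0],
  [[0, 0, 0], [0, 0, 0], 0],
  [[0, 0, 0], [0, 0, 0], 0],
  [[0, 0.03, 0.32], [0, 0, 0], 0],
  [[0, 0, 0.32], [0, 0, 0], 0],
  [[0, 0, 0.32], [0, 0, 0], 0],
  [[0, 0, 0.3], [0, 0, 0], 0],
])

```text
time: 6.25
tool_pos: [0.6332, 0.091, 0.1062]
tool_rot: [-0.0, 0.753, 0.658, -0.001]
contact_force: [0.0, -0.3, -0.3]
width: 0.0851
grip_force: 0.0
```

>>> step_arm([
  [[0, 0, 0], [0, 0, 0], 0.5],
  [[0, 0, 0], [0, 0, 0], 0.6],
  [[0, 0, 0], [0, 0, 0], 0.7],
  [[0, 0, 0], [0, 0, 0], 0.8],
  [[0, 0, 0], [0, 0, 0], 0.9],
  [[0, 0, 0], [0, 0, 0], 1],
  [[0, 0, 0], [0, 0, 0], 1],
  [[0, 0, 0], [0, 0, 0], 1],
], grip_force=50)

```text
time: 6.92
tool_pos: [0.6347, 0.091, 0.1085]
tool_rot: [0.001, 0.753, 0.658, 0.001]
contact_force: [2.3, -0.8, 2.5]
width: 0.0151
grip_force: 49.7
```

>>> step_arm([
  [[0, 0, -0.2], [0, 0, 0], 1],
  [[0, 0, -0.2], [0, 0, 0], 1],
  [[0, 0, -0.2], [0, 0, 0], 1],
  [[0, 0, -0.2], [0, 0, 0], 1],
  [[0, 0, -0.2], [0, 0, 0], 1],
  [[0, 0, -0.2], [0, 0, 0], 1],
  [[0, 0, -0.2], [0, 0, 0], 1],
  [[0, 0, -0.2], [0, 0, 0], 1],
])

```text
time: 7.58
tool_pos: [0.6338, 0.091, 0.1565]
tool_rot: [0.0, 0.753, 0.658, -0.0]
contact_force: [2.5, -2.0, -5.7]
width: 0.0153
grip_force: 49.7
```

>>> step_arm([
  [[0, 0, -0.2], [0, 0, 0], 1],
  [[0, 0, -0.2], [0, 0, 0], 1],
  [[0, 0, -0.2], [0, 0, 0], 1],
  [[0, 0, -0.2], [0, 0, 0], 1],
  [[0, 0, -0.2], [0, 0, 0], 1],
  [[0, 0, 0], [0, 0, 0], 1],
  [[0, 0, 0], [0, 0, 0], 1],
  [[0, 0, 0], [0, 0, 0], 1],
])

```text
time: 8.25
tool_pos: [0.6338, 0.091, 0.1858]
tool_rot: [-0.0, 0.753, 0.658, 0.0]
contact_force: [2.9, -0.9, -4.3]
width: 0.0152
grip_force: 49.9
```

```bash
cat >> h.py <<'E'
def griplift(ax=np.array([.611,-.0795])):
    s=arm.observe();R=toolR(s["tool_rot"]);f=np.load
    p,d=arm.get_image("wrist");C=wcloud(d)
    m=(d>0)&(abs(C[...,0]-.0175)<.005)&(abs(C[...,1])<.006)&(C[...,2]>-.06)&(C[...,2]<.02)
    z=np.median(C[m][:,2]) if m.any() else np.nan
    v=s["tool_pos"][:2]-ax
    print("t",s["time"],"pos",s["tool_pos"].round(4),"F",s["contact_force"].round(1),"w",s["width"].round(4),"pol",np.hypot(*v).round(4),np.degrees(np.arctan2(v[1],v[0])).round(2),"yaw",np.degrees(np.arctan2(R[1,0],R[0,0])).round(2),"griptop",(s["tool_pos"][2]-z).round(4),"lift",(s["tool_pos"][2]-z-.149).round(4),m.sum())
    return s,p,d,C
E
python3 -c "
from h import *
griplift()"
```

```text
Traceback (most recent call last):
  File "h.py", line 37, in griplift
    print("t",s["time"],"pos",s["tool_pos"].round(4),"F",s["contact_force"].round(1),"w",s["width"].round(4),"pol",np.hypot(*v).round(4),np.degrees(np.arctan2(v[1],v[0])).round(2),"yaw",np.degrees(np.arctan2(R[1,0],R[0,0])).round(2),"griptop",(s["tool_pos"][2]-z).round(4),"lift",(s["tool_pos"][2]-z-.149).round(4),m.sum())
                                                                                         ^^^^^^^^^^^^^^^^
AttributeError: 'float' object has no attribute 'round'
```

>>> step_arm([
  [[-0.007, -0.287, 0], [0, 0, -0.417], 1],
  [[-0.018, -0.458, 0], [0, 0, -0.667], 1],
  [[-0.029, -0.572, 0], [0, 0, -0.833], 1],
  [[-0.029, -0.572, 0], [0, 0, -0.833], 1],
  [[-0.029, -0.572, 0], [0, 0, -0.833], 1],
  [[-0.029, -0.572, 0], [0, 0, -0.833], 1],
  [[-0.018, -0.458, 0], [0, 0, -0.667], 1],
  [[-0.007, -0.287, 0], [0, 0, -0.417], 1],
])

```text
time: 8.97
tool_pos: [0.5246, 0.0674, 0.1863]
tool_rot: [0.002, 0.498, 0.867, -0.001]
contact_force: [8.8, -8.3, -6.3]
width: 0.0148
grip_force: 49.2
```

```bash
sed -i 's/\["width"\].round(4)/["width"]/' h.py; python3 -c "
from h import *
griplift()"
```

```text
t 8.9667 pos [0.5246 0.0674 0.1863] F [ 8.8 -8.3 -6.3] w 0.014780161813294852 pol 0.1704 120.47 yaw 120.3 griptop 0.2264 lift 0.0774 803
```

>>> step_arm([
  [[-0.04, -0.287, 0], [0, 0, -0.417], 1],
  [[-0.04, -0.458, 0], [0, 0, -0.667], 1],
  [[-0.029, -0.572, 0], [0, 0, -0.833], 1],
  [[-0.029, -0.572, 0], [0, 0, -0.833], 1],
  [[-0.029, -0.572, 0], [0, 0, -0.833], 1],
  [[-0.029, -0.572, 0], [0, 0, -0.833], 1],
  [[-0.018, -0.458, 0], [0, 0, -0.667], 1],
  [[-0.007, -0.287, 0], [0, 0, -0.417], 1],
])

```text
time: 9.68
tool_pos: [0.4533, -0.0175, 0.1865]
tool_rot: [0.002, 0.19, 0.982, -0.0]
contact_force: [8.4, -1.8, -5.8]
width: 0.015
grip_force: 48.8
```

>>> step_arm([
  [[-0.007, -0.287, 0], [0, 0, -0.417], 1],
  [[-0.007, -0.287, 0], [0, 0, -0.417], 1],
  [[-0.007, -0.287, 0], [0, 0, -0.417], 1],
  [[-0.007, -0.287, 0], [0, 0, -0.417], 1],
  [[-0.007, -0.287, 0], [0, 0, -0.417], 1],
  [[0, 0, 0], [0, 0, 0], 1],
  [[0, 0, 0], [0, 0, 0], 1],
  [[0, 0, 0], [0, 0, 0], 1],
])

```text
time: 10.35
tool_pos: [0.4429, -0.058, 0.1865]
tool_rot: [0.002, 0.068, 0.998, 0.0]
contact_force: [8.2, -0.5, -5.2]
width: 0.0152
grip_force: 48.8
```

Run:
```python
from h import *
import cv2
s,p,d,C=griplift()
cv2.imwrite("pics/w3.png",p[:,:,::-1]);np.savez("w3.npz",p=p,d=d)
# bodies: points on collar
R=toolR(s["tool_rot"])
```

```text
t 10.35 pos [ 0.4429 -0.058   0.1865] F [ 8.2 -0.5 -5.2] w 0.01521770083813199 pol 0.1694 172.7 yaw 172.21 griptop 0.2268 lift 0.0778 772
```

View pics/w3.png

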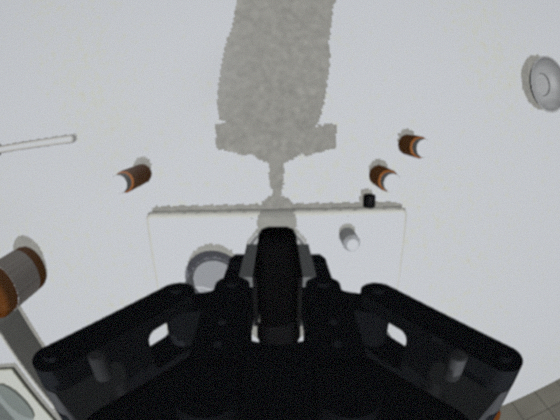

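The wrist view shows the grip held at px (278,240–310). The plate's front edge runs from (150,212) to (405,209), and the vials and electrode cap are undisturbed.

Run:
```python
from h import *
s=arm.observe()
a,b=[wplane(u,v,s,.022)[:2] for u,v in((150,212),(405,209))];d=b-a
print("front edge",a,b,np.hypot(*d),"yaw",np.degrees(np.arctan2(d[1],d[0]))-90, "mid",(a+b)/2)
P=np.array([(.6338,.0910),(.5246,.0674),(.4533,-.0175),(.4429,-.058)])
A=np.c_[2*P,np.ones(4)];x=np.linalg.lstsq(A,(P**2).sum(1),rcond=None)[0]
print("axis",x[:2],np.sqrt(x[2]+x[:2]@x[:2]))
for p in P:
    v=p-x[:2];print(np.hypot(*v),np.degrees(np.arctan2(v[1],v[0])))
```

```text
front edge [ 0.44917495 -0.1971036 ] [0.48345829 0.07627227] 0.27551717456697783 yaw -7.147994095729516 mid [ 0.46631662 -0.06041567]
axis [ 0.61364174 -0.07991843] 0.1721113778597808
0.1721030648872545 83.27356077417919
0.17213700999336215 121.14947117767896
0.17206258314285758 158.729846311326
0.1721428415134775 172.68484387656616
```

>>> step_arm([
  [[-0.03, 0, 0.05], [0, 0, 0], 1],
  [[0, 0, 0.05], [0, 0, 0], 1],
  [[0, 0, 0.05], [0, 0, 0], 1],
  [[0, 0, 0.05], [0, 0, 0], 1],
  [[0, 0, 0.05], [0, 0, 0], 1],
  [[0, 0, 0.05], [0, 0, 0], 1],
  [[0, 0, 0], [0, 0, 0], 1],
  [[0, 0, 0], [0, 0, 0], 1],
])

```text
time: 11.07
tool_pos: [0.443, -0.0578, 0.1769]
tool_rot: [0.001, 0.068, 0.998, 0.0]
contact_force: [7.9, -1.3, -6.0]
width: 0.0153
grip_force: 48.7
```

>>> step_arm([
  [[0, 0, 0.025], [0, 0, 0], 1],
  [[0, 0, 0.025], [0, 0, 0], 1],
  [[0, 0, 0.025], [0, 0, 0], 1],
  [[0, 0, 0.025], [0, 0, 0], 1],
  [[0, 0, 0], [0, 0, 0], 1],
  [[0, 0, 0], [0, 0, 0], 1],
  [[0, 0, 0], [0, 0, 0], 1],
  [[0, 0, 0], [0, 0, 0], 1],
])

```text
time: 11.73
tool_pos: [0.443, -0.0577, 0.1741]
tool_rot: [0.001, 0.068, 0.998, 0.0]
contact_force: [6.7, 0.1, -4.1]
width: 0.0151
grip_force: 48.9
```

```bash
python3 -c "
from h import *
griplift(np.array([.6136,-.0799]))"
```

```text
t 11.7333 pos [ 0.443  -0.0577  0.1741] F [ 6.7  0.1 -4.1] w 0.015057148628466407 pol 0.172 172.59 yaw 172.24 griptop 0.2144 lift 0.0654 765
```

>>> step_arm([
  [[0, 0, 0.04], [0, 0, 0], 1],
  [[0, 0, 0.04], [0, 0, 0], 1],
  [[0, 0, 0.04], [0, 0, 0], 1],
  [[0, 0, 0.04], [0, 0, 0], 1],
  [[0, 0, 0.04], [0, 0, 0], 1],
  [[0, 0, 0.02], [0, 0, 0], 1],
  [[0, 0, 0], [0, 0, 0], 1],
  [[0, 0, 0], [0, 0, 0], 1],
])

```text
time: 12.45
tool_pos: [0.443, -0.0577, 0.1677]
tool_rot: [0.001, 0.068, 0.998, 0.0]
contact_force: [6.0, 0.5, -3.6]
width: 0.0152
grip_force: 49.3
```

```bash
python3 -c "
from h import *
griplift(np.array([.6136,-.0799]))"
```

```text
t 12.45 pos [ 0.443  -0.0577  0.1677] F [ 6.   0.5 -3.6] w 0.01522356346489729 pol 0.172 172.57 yaw 172.24 griptop 0.2079 lift 0.0589 764
```

Lift is 0.0589, inside the notch. I'll go down about 1.5 mm more to seat it.

>>> step_arm([
  [[0, 0, 0.02], [0, 0, 0], 1],
  [[0, 0, 0.02], [0, 0, 0], 1],
  [[0, 0, 0.01], [0, 0, 0], 1],
  [[0, 0, 0.01], [0, 0, 0], 1],
  [[0, 0, 0], [0, 0, 0], 1],
  [[0, 0, 0], [0, 0, 0], 1],
  [[0, 0, 0], [0, 0, 0], 1],
  [[0, 0, 0], [0, 0, 0], 1],
])

```text
time: 13.17
tool_pos: [0.443, -0.0578, 0.1664]
tool_rot: [0.001, 0.068, 0.998, 0.0]
contact_force: [4.2, 1.6, 5.4]
width: 0.0151
grip_force: 50.5
```

>>> step_arm([
  [[0, 0, 0], [0, 0, 0], 0.6],
  [[0, 0, 0], [0, 0, 0], 0.4],
  [[0, 0, 0], [0, 0, 0], 0.2],
  [[0, 0, 0], [0, 0, 0], 0.2],
  [[0, 0, 0], [0, 0, 0], 0.2],
  [[0, 0, 0], [0, 0, 0], 0.2],
  [[0, 0, 0], [0, 0, 0], 0.2],
  [[0, 0, 0], [0, 0, 0], 0.2],
])

```text
time: 13.83
tool_pos: [0.442, -0.0578, 0.1655]
tool_rot: [-0.0, 0.067, 0.998, 0.0]
contact_force: [0.0, -0.9, 0.4]
width: 0.0684
grip_force: 0.0
```

Run:
```python
from h import *
s,p,d,C=griplift(np.array([.6136,-.0799]))
m=(d>0)&(abs(C[...,0]-.018)<.005)&(C[...,2]>-.05)&(C[...,2]<-.03)&(abs(C[...,1])<.02)
y=C[m][:,1];print("grip y",y.min(),y.max())
```

```text
t 13.8333 pos [ 0.442  -0.0578  0.1655] F [ 0.  -0.9  0.4] w 0.06837473930779496 pol 0.173 172.67 yaw 172.27 griptop 0.2065 lift 0.0575 818
grip y -0.005453439326692884 0.010683294008704887
```

>>> step_arm([
  [[0, 0, 0], [0, 0, 0], 0.2],
  [[0, 0, 0], [0, 0, 0], 0.2],
  [[0, 0, 0], [0, 0, 0], 0.2],
  [[0, 0, 0], [0, 0, 0], 0.2],
  [[0, 0, 0], [0, 0, 0], 0.2],
  [[0, 0, 0], [0, 0, 0], 0.2],
  [[0, 0, 0], [0, 0, 0], 0.2],
  [[0, 0, 0], [0, 0, 0], 0.2],
])

```text
time: 14.55
tool_pos: [0.4421, -0.0578, 0.1655]
tool_rot: [0.0, 0.067, 0.998, -0.0]
contact_force: [0.3, -0.5, 0.8]
width: 0.0681
grip_force: 0.0
```

>>> step_arm([
  [[-0.03, 0.05, 0], [0, 0, 0], 0.2],
  [[0, 0, 0], [0, 0, 0], 0.2],
  [[0, 0, 0], [0, 0, 0], 0.2],
  [[0, 0, 0], [0, 0, 0], 0.2],
  [[0, 0, 0], [0, 0, 0], 0.2],
  [[0, 0, 0], [0, 0, 0], 0.2],
  [[0, 0, 0], [0, 0, 0], 0.2],
  [[0, 0, 0], [0, 0, 0], 0.2],
])

```text
time: 15.22
tool_pos: [0.4432, -0.0565, 0.1655]
tool_rot: [0.0, 0.067, 0.998, -0.0]
contact_force: [-0.7, -0.2, -0.2]
width: 0.0686
grip_force: 0.0
```

>>> step_arm([
  [[0, 0, 0], [0, 0, 0], 0.5],
  [[0, 0, 0], [0, 0, 0], 0.6],
  [[0, 0, 0], [0, 0, 0], 0.7],
  [[0, 0, 0], [0, 0, 0], 0.8],
  [[0, 0, 0], [0, 0, 0], 0.9],
  [[0, 0, 0], [0, 0, 0], 1],
  [[0, 0, 0], [0, 0, 0], 1],
  [[0, 0, 0], [0, 0, 0], 1],
], grip_force=50)

```text
time: 15.88
tool_pos: [0.4432, -0.0565, 0.1656]
tool_rot: [0.0, 0.067, 0.998, 0.0]
contact_force: [-0.9, 0.1, 2.6]
width: 0.0156
grip_force: 49.9
```

```bash
python3 -c "
from h import *
griplift(np.array([.6136,-.0799]))"
```

```text
t 15.8833 pos [ 0.4432 -0.0565  0.1656] F [-0.9  0.1  2.6] w 0.015572469855709628 pol 0.172 172.17 yaw 172.26 griptop 0.2068 lift 0.0578 770
```

>>> step_arm([
  [[0, 0, -0.083], [0, 0, 0], 1],
  [[0, 0, -0.083], [0, 0, 0], 1],
  [[0, 0, -0.083], [0, 0, 0], 1],
  [[0, 0, -0.083], [0, 0, 0], 1],
  [[0, 0, -0.083], [0, 0, 0], 1],
  [[0, 0, -0.083], [0, 0, 0], 1],
  [[0, 0, -0.083], [0, 0, 0], 1],
  [[0, 0, -0.083], [0, 0, 0], 1],
])

```text
time: 16.6
tool_pos: [0.4432, -0.0565, 0.1857]
tool_rot: [0.0, 0.067, 0.998, -0.0]
contact_force: [3.3, -1.8, -6.0]
width: 0.0151
grip_force: 49.1
```

>>> step_arm([
  [[-0.007, -0.287, 0], [0, 0, -0.417], 1],
  [[-0.018, -0.458, 0], [0, 0, -0.667], 1],
  [[-0.029, -0.572, 0], [0, 0, -0.833], 1],
  [[-0.029, -0.572, 0], [0, 0, -0.833], 1],
  [[-0.029, -0.572, 0], [0, 0, -0.833], 1],
  [[-0.029, -0.572, 0], [0, 0, -0.833], 1],
  [[-0.018, -0.458, 0], [0, 0, -0.667], 1],
  [[-0.007, -0.287, 0], [0, 0, -0.417], 1],
])

```text
time: 17.27
tool_pos: [0.465, -0.1669, 0.1855]
tool_rot: [-0.0, -0.261, 0.965, 0.0]
contact_force: [1.3, 1.6, -4.3]
width: 0.0149
grip_force: 49.3
```

>>> step_arm([
  [[-0.007, -0.287, 0], [0, 0, -0.417], 1],
  [[-0.007, -0.287, 0], [0, 0, -0.417], 1],
  [[-0.002, -0.143, 0], [0, 0, -0.208], 1],
  [[0, 0, 0], [0, 0, 0], 1],
  [[0, 0, 0], [0, 0, 0], 1],
  [[0, 0, 0], [0, 0, 0], 1],
  [[0, 0, 0], [0, 0, 0], 1],
  [[0, 0, 0], [0, 0, 0], 1],
])

```text
time: 17.93
tool_pos: [0.4763, -0.1836, 0.1854]
tool_rot: [-0.0, -0.319, 0.948, -0.0]
contact_force: [-0.9, -2.1, -6.1]
width: 0.0152
grip_force: 49.2
```

```bash
python3 -c "
from h import *
griplift(np.array([.6136,-.0799]))"
```

```text
t 17.9333 pos [ 0.4763 -0.1836  0.1854] F [-0.9 -2.1 -6.1] w 0.015168575105211732 pol 0.1721 -142.95 yaw -142.78 griptop 0.2263 lift 0.0773 803
```

>>> step_arm([
  [[0, 0, 0.05], [0, 0, 0], 1],
  [[0, 0, 0.05], [0, 0, 0], 1],
  [[0, 0, 0.05], [0, 0, 0], 1],
  [[0, 0, 0.05], [0, 0, 0], 1],
  [[0, 0, 0.05], [0, 0, 0], 1],
  [[0, 0, 0.03], [0, 0, 0], 1],
  [[0, 0, 0], [0, 0, 0], 1],
  [[0, 0, 0], [0, 0, 0], 1],
])

```text
time: 18.65
tool_pos: [0.4765, -0.1837, 0.1768]
tool_rot: [-0.0, -0.319, 0.948, 0.0]
contact_force: [-3.7, -3.2, -5.7]
width: 0.0152
grip_force: 49.2
```

>>> step_arm([
  [[0, 0, 0.02], [0, 0, 0], 1],
  [[0, 0, 0.02], [0, 0, 0], 1],
  [[0, 0, 0.02], [0, 0, 0], 1],
  [[0, 0, 0.02], [0, 0, 0], 1],
  [[0, 0, 0], [0, 0, 0], 1],
  [[0, 0, 0], [0, 0, 0], 1],
  [[0, 0, 0], [0, 0, 0], 1],
  [[0, 0, 0], [0, 0, 0], 1],
])

```text
time: 19.32
tool_pos: [0.4765, -0.1837, 0.1746]
tool_rot: [-0.0, -0.319, 0.948, 0.0]
contact_force: [-3.9, -4.3, -5.7]
width: 0.0152
grip_force: 49.2
```

```bash
python3 -c "
from h import *
griplift(np.array([.6136,-.0799]))"
```

```text
t 19.3167 pos [ 0.4765 -0.1837  0.1746] F [-3.9 -4.3 -5.7] w 0.01516158705337274 pol 0.172 -142.86 yaw -142.76 griptop 0.2153 lift 0.0663 794
```

>>> step_arm([
  [[0.02, 0, 0.05], [0, 0, 0], 1],
  [[0, 0, 0.1], [0, 0, 0], 1],
  [[0, 0, 0.1], [0, 0, 0], 1],
  [[0, 0, 0.1], [0, 0, 0], 1],
  [[0, 0, 0.1], [0, 0, 0], 1],
  [[0, 0, 0.1], [0, 0, 0], 1],
  [[0, 0, 0.1], [0, 0, 0], 1],
  [[0, 0, 0.05], [0, 0, 0], 1],
])

```text
time: 20.03
tool_pos: [0.4764, -0.1839, 0.1532]
tool_rot: [0.0, -0.319, 0.948, 0.0]
contact_force: [-0.4, -0.4, -2.1]
width: 0.015
grip_force: 49.6
```

```bash
python3 -c "
from h import *
griplift(np.array([.6136,-.0799]))"
```

```text
t 20.0333 pos [ 0.4764 -0.1839  0.1532] F [-0.4 -0.4 -2.1] w 0.014981644410255374 pol 0.1721 -142.84 yaw -142.75 griptop 0.1941 lift 0.0451 803
```

>>> step_arm([
  [[0, 0, 0.05], [0, 0, 0], 1],
  [[0, 0, 0.1], [0, 0, 0], 1],
  [[0, 0, 0.1], [0, 0, 0], 1],
  [[0, 0, 0.1], [0, 0, 0], 1],
  [[0, 0, 0.1], [0, 0, 0], 1],
  [[0, 0, 0.1], [0, 0, 0], 1],
  [[0, 0, 0.1], [0, 0, 0], 1],
  [[0, 0, 0.05], [0, 0, 0], 1],
])

```text
time: 20.75
tool_pos: [0.4763, -0.1839, 0.1322]
tool_rot: [0.0, -0.319, 0.948, 0.0]
contact_force: [1.3, 0.1, -3.2]
width: 0.0148
grip_force: 49.6
```

>>> step_arm([
  [[0, 0, 0.05], [0, 0, 0], 1],
  [[0, 0, 0.1], [0, 0, 0], 1],
  [[0, 0, 0.1], [0, 0, 0], 1],
  [[0, 0, 0.1], [0, 0, 0], 1],
  [[0, 0, 0.1], [0, 0, 0], 1],
  [[0, 0, 0.1], [0, 0, 0], 1],
  [[0, 0, 0.05], [0, 0, 0], 1],
  [[0, 0, 0.03], [0, 0, 0], 1],
])

```text
time: 21.42
tool_pos: [0.4763, -0.184, 0.1134]
tool_rot: [0.0, -0.319, 0.948, 0.0]
contact_force: [2.5, 1.5, -2.6]
width: 0.0151
grip_force: 49.5
```

```bash
python3 -c "
from h import *
griplift(np.array([.6136,-.0799]))"
```

```text
t 21.4167 pos [ 0.4763 -0.184   0.1134] F [ 2.5  1.5 -2.6] w 0.015094273679494808 pol 0.1723 -142.84 yaw -142.75 griptop 0.1544 lift 0.0054 821
```

>>> step_arm([
  [[0, 0, 0.03], [0, 0, 0], 1],
  [[0, 0, 0.03], [0, 0, 0], 1],
  [[0, 0, 0.03], [0, 0, 0], 1],
  [[0, 0, 0.03], [0, 0, 0], 1],
  [[0, 0, 0.03], [0, 0, 0], 1],
  [[0, 0, 0], [0, 0, 0], 1],
  [[0, 0, 0], [0, 0, 0], 1],
  [[0, 0, 0], [0, 0, 0], 1],
])

```text
time: 22.13
tool_pos: [0.4763, -0.184, 0.1091]
tool_rot: [0.0, -0.319, 0.948, 0.0]
contact_force: [3.6, 2.6, -5.4]
width: 0.015
grip_force: 49.2
```

>>> step_arm([
  [[0, 0, 0.015], [0, 0, 0], 1],
  [[0, 0, 0.015], [0, 0, 0], 1],
  [[0, 0, 0], [0, 0, 0], 1],
  [[0, 0, 0], [0, 0, 0], 1],
  [[0, 0, 0], [0, 0, 0], 1],
  [[0, 0, 0], [0, 0, 0], 1],
  [[0, 0, 0], [0, 0, 0], 1],
  [[0, 0, 0], [0, 0, 0], 1],
])

```text
time: 22.8
tool_pos: [0.4763, -0.184, 0.1083]
tool_rot: [0.0, -0.319, 0.948, 0.0]
contact_force: [4.7, 2.5, -4.2]
width: 0.0152
grip_force: 49.5
```

>>> step_arm([
  [[0, 0, 0.015], [0, 0, 0], 1],
  [[0, 0, 0.015], [0, 0, 0], 1],
  [[0, 0, 0], [0, 0, 0], 1],
  [[0, 0, 0], [0, 0, 0], 1],
  [[0, 0, 0], [0, 0, 0], 1],
  [[0, 0, 0], [0, 0, 0], 1],
  [[0, 0, 0], [0, 0, 0], 1],
  [[0, 0, 0], [0, 0, 0], 1],
])

```text
time: 23.47
tool_pos: [0.4764, -0.1842, 0.1076]
tool_rot: [0.0, -0.319, 0.948, -0.0]
contact_force: [3.1, 2.5, 2.4]
width: 0.0153
grip_force: 50.1
```

```bash
python3 -c "
from h import *
griplift(np.array([.6136,-.0799]))"
```

```text
t 23.4667 pos [ 0.4764 -0.1842  0.1076] F [3.1 2.5 2.4] w 0.01527675212847196 pol 0.1724 -142.77 yaw -142.76 griptop 0.1487 lift -0.0003 828
```

Seated: the vertical force has reversed and lift is about 0. I'll open, check, then withdraw upward and outward.

>>> step_arm([
  [[0, 0, 0], [0, 0, 0], 0.6],
  [[0, 0, 0], [0, 0, 0], 0.4],
  [[0, 0, 0], [0, 0, 0], 0.2],
  [[0, 0, 0], [0, 0, 0], 0.2],
  [[0, 0, 0], [0, 0, 0], 0.2],
  [[0, 0, 0], [0, 0, 0], 0.2],
  [[0, 0, 0], [0, 0, 0], 0.2],
  [[0, 0, 0], [0, 0, 0], 0.2],
])

```text
time: 24.18
tool_pos: [0.4762, -0.1841, 0.1074]
tool_rot: [-0.0, -0.319, 0.948, -0.0]
contact_force: [-0.6, -0.3, -0.3]
width: 0.0684
grip_force: 0.0
```

```bash
python3 -c "
from h import *
griplift(np.array([.6136,-.0799]))"
```

```text
t 24.1833 pos [ 0.4762 -0.1841  0.1074] F [-0.6 -0.3 -0.3] w 0.06838872224380273 pol 0.1724 -142.83 yaw -142.76 griptop 0.1485 lift -0.0005 696
```

>>> step_arm([
  [[0, 0, -0.3], [0, 0, 0], 0.2],
  [[0, 0, -0.5], [0, 0, 0], 0.2],
  [[0, 0, -0.6], [0, 0, 0], 0.2],
  [[0, 0, -0.6], [0, 0, 0], 0.2],
  [[0, 0, -0.6], [0, 0, 0], 0.2],
  [[0, 0, -0.6], [0, 0, 0], 0.2],
  [[0, 0, -0.6], [0, 0, 0], 0.2],
  [[0, 0, -0.3], [0, 0, 0], 0.2],
])

```text
time: 24.9
tool_pos: [0.477, -0.1845, 0.2332]
tool_rot: [0.001, -0.319, 0.948, -0.001]
contact_force: [-0.1, -0.2, 0.4]
width: 0.0682
grip_force: 0.0
```

>>> step_arm([
  [[0.4, 0, -0.3], [0, 0, 0], 0.2],
  [[0.6, 0, -0.3], [0, 0, 0], 0.2],
  [[0.6, 0, 0], [0, 0, 0], 0.2],
  [[0.6, 0, 0], [0, 0, 0], 0.2],
  [[0.3, 0, 0], [0, 0, 0], 0.2],
  [[0, 0, 0], [0, 0, 0], 0.2],
  [[0, 0, 0], [0, 0, 0], 0.2],
  [[0, 0, 0], [0, 0, 0], 0.2],
])

```text
time: 25.57
tool_pos: [0.4168, -0.2292, 0.2483]
tool_rot: [0.0, -0.319, 0.948, 0.0]
contact_force: [-0.2, 0.2, -0.4]
width: 0.0685
grip_force: 0.0
```

Run:
```python
from h import *
import cv2
p,d=arm.get_image("wrist");q,_=arm.get_image("scene");print(arm.observe()["time"])
a=cv2.resize(p[:,:,::-1],(400,300));b=cv2.resize(q[140:310,180:360,::-1],(400,378),interpolation=cv2.INTER_CUBIC)
cv2.imwrite("pics/f.png",np.hstack([cv2.copyMakeBorder(a,0,78,0,0,0),b]))
```

```text
25.6667
```

View pics/f.png

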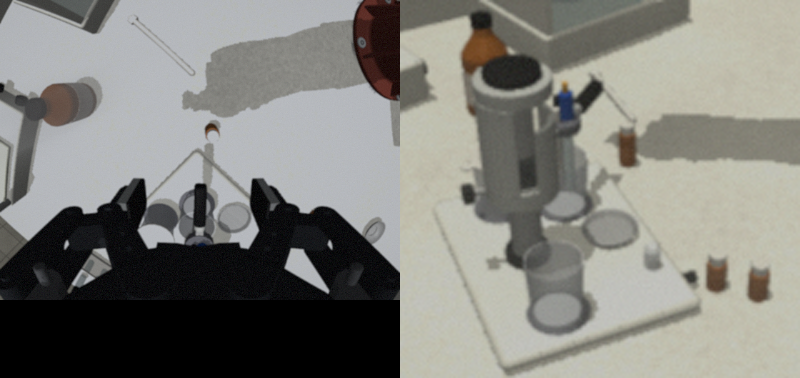

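The arm is home, with its tips inside the open cup (scene crop at 568,180). The storage cup, vials and electrode cap stand where they were, and the gripper is clear of everything.

```bash
python3 -c "
from station import arm
print(arm.finish_job())"
```

```text
the job is handed in; nothing more can be done
None
```

The job is done and handed in: the electrode arm drained hands-off in the drip notch for over a second, was gripped again, and now sits fully home over the open sample cup at 135°, released, with nothing else seen to have moved (about 26 s of the 67 s used).

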